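Sort the sawn MDF pieces into the rack and the trays

TASK

Sort the five loose MDF pieces that lie at the front of the bench: lay both straight blue-sided bars side by side on the sloped rack, lengthwise down the slope and slid down until each has its end against the green stop; lay both tape-wrapped blocks flat on the floor of the yellow tray, and the blue-sided L-shaped piece flat on the floor of the red tray. Leave the red spring clamp lying where it is.

Things in the scene. Friction and masses are not known exactly. Their poses are not given: they have to be found in the camera images.
- straight_a_c (a point): straight sawn MDF piece, flat bar 21 x 66 x 16 mm with bright blue taped sides and a plain tan top, lying flat, 16 g; the point is its centre, 8 mm above what it lies on; its y axis runs along its 66 mm length, its z axis up. Grip it across its 21 mm width. The other straight piece looks the same, and either may take either side of the rack
- straight_b_c (a point): straight sawn MDF piece, flat bar 21 x 66 x 16 mm with bright blue taped sides and a plain tan top, lying flat, 16 g; the point is its centre, 8 mm above what it lies on; its y axis runs along its 66 mm length, its z axis up. Grip it across its 21 mm width. The other straight piece looks the same, and either may take either side of the rack
- block_a_c (a point): MDF block 26 x 81 x 26 mm wrapped in whitish masking tape, lying on its long side, 31 g; the point is its centre, 13 mm above what it lies on; its y axis runs along its 81 mm length, its z axis up. Grip it across its width (24 to 28 mm). The other taped block looks the same; they are interchangeable
- block_b_c (a point): MDF block 26 x 81 x 26 mm wrapped in whitish masking tape, lying on its long side, 31 g; the point is its centre, 13 mm above what it lies on; its y axis runs along its 81 mm length, its z axis up. Grip it across its width (24 to 28 mm). The other taped block looks the same; they are interchangeable
- ell_c (a point): L-shaped sawn MDF piece with blue taped sides and tan top, 61 x 63 x 16 mm, lying flat, 27 g; the point is the centre of its bounding square, 8 mm above what it lies on; z up. Long limb: x -30 to -8 mm, y -32 to 32 mm; short limb: x -8 to 30 mm, y 9 to 32 mm. Grip across a 22 mm limb, e.g. the long one, fingers closing along x, centred at x -19, y -6 mm
- rack_slope (a point): sloped pale wooden rack, fixed: board 140 x 146 mm falling towards the robot at 15 degrees to a green stop 18 mm high at its near edge; far edge 52 mm up. Point: middle of the line where board face meets stop, 16 mm above the bench; x down the slope into the stop (board x -140 to 0 mm), y across, z square off the board. Side lips 5 mm high leave 136 mm free. Pieces do not slide by themselves: bring them down
- yellow_tray: yellow open plastic tray, fixed to the bench, 112 (x) x 148 (y) x 18 mm outside, walls and floor 4 mm (inside 104 x 140 mm, 14 mm deep); origin at the centre of its underside, z up
- red_tray: red open plastic tray, fixed to the bench, 112 x 112 x 18 mm outside, walls and floor 4 mm (inside 104 x 104 mm, 14 mm deep); origin at the centre of its underside, z up
- red_clamp: small spring clamp with red handles, 52 x 107 x 20 mm, lying flat and loose among the pieces; it is not part of the sorting and stays where it is. Origin at the centre of its underside, y along its 107 mm length
Mind the look-alikes: they are no part of the job. What is shaped like the part that bears block_a_c but orange is not meant. Leave any turquoise look-alike of the part that bears straight_a_c alone.

How it is judged:
By the outcome, as a careful person would: the job done as asked, in the order asked, and still so for the second after the job is handed in, with the robot touching nothing.
It also fails if it takes over 115 s, if anything falls off the work surface, if the arm or the gripper's body presses on something with over 40 N, if the wrist force passes 120 N, or if a joint passes its speed limit or range.

ROBOT

A 6-joint arm with a two-finger parallel gripper is mounted at the origin on a cart in front of the work surface, level with it; the furniture and walls round the work are solid. World frame = base frame: x ahead of the robot, y to its left, z up, the work surface at z = 0. Lengths are in m, angles in rad, forces in N, time in s.
With the tool pointing down it reaches from about 0.375 to 0.925 m from the base axis. Payload 5.7 kg.
Tool frame: the origin (TCP) lies midway between the tips of the shut fingers; the grasp point (between the pads) lies 19 mm behind it; z points along the fingers, y is the line along which they close (so a half turn about z gives the same grasp; the last joint's range is limited). The gripper opens to 88 mm and grips with 3 to 60 N. Pads are 20 mm wide; open, the fingers measure 115 mm over their backs; the gripper's body (75 mm by 178 mm) begins 61 mm behind the grasp point.
Start: joints at [-0.115, 0.359, 1.51, -0, 1.272, -0.115], TCP at [0.6, -0, 0.194] pointing down, gripper open.
Joint ranges: [-2.97, 2.97], [-1.01, 2.36], [0.21, 2.38], [-0.96, 4.11], [0.2, 2.71], [-2.98, 2.98]. Speed limits (rad/s): [2.39, 2.39, 3.14, 3.14, 3.14, 3.14].

INTERFACE

Orientations are given as a unit quaternion [x, y, z, w].
In Python, from bench import move_ptp, servo_line, goto_joints, move_gripper, sleep, inverse_kinematics, capture, PlanningError, close_job, spot_in, silhouettes, current_clock, current_joint_pos, current_qvel, current_joint_torque, current_position, current_orientation, current_force, current_torque, current_finger_gap, current_grip_force gives the robot as it stands. Calls block until the motion is done:
- move_ptp(position, orientation): joint-space move of the TCP to a pose.
- servo_line(position, orientation=None, rate=0.15, contact_N=None): straight line of the TCP; orientation=None keeps the orientation; rate is the mean speed in m/s. With contact_N (N) it stops when the force on the tool has changed by that much, and returns True; else False.
- goto_joints(angles): joint-space move.
- move_gripper(opening): finger opening in m; the grip force is fixed at half the most; returns when the fingers have stopped.
- sleep(seconds).
- inverse_kinematics(position, orientation): joint angles nearest the present ones, or None.
- capture(name): name is "scene" or "side" or "wrist"; returns a dict with "image" (384x512x3 uint8, blue, green, red), "range_z" (384x512 float32, m along the optical axis (not along the pixel's ray), 0 where there is no reading), "intrinsics" (3x3 intrinsics, pixels), "R" (3x3) and "t" (3): a world point X has camera coordinates R X + t. Camera axes: x right, y down, z forward; pixel columns grow to the right and rows downward; lengths in m; the calibration is good to about 2 mm. A picture is of the moment at which its call begins.
A pose or a line that the arm cannot do raises PlanningError and nothing moves.
- close_job(): hands the job in; it is judged then, once.
Trained networks look in the newest picture that a camera, given by its name, has taken for a name from the list of things; names that differ only in an ending like _2 or _b are one class to them, and where a whole thing is asked for, a point or a joint stands for the part that bears it (a point fixed in the world has none). Each returns a list of dicts, best first, with "conf" (0 to 1); they miss things now and then, are a little off and sometimes report something else, mostly with a low value. They report only what shows in the picture. A call takes as long as a camera call. They do not tell look-alikes from the thing itself.
- spot_in(camera, query): "xy" ([column, row] in pixels, amid what is visible of it).
- silhouettes(camera, query): "region" (384x512 bool, what is visible of it) and "xy" ([column, row] in pixels, amid what is visible of it).
Readings, each from a call of its own:
- current_clock(): time.
- current_joint_pos(): joint angles.
- current_qvel(): joint speeds.
- current_joint_torque(): joint torques, N m.
- current_position(): TCP position.
- current_orientation(): TCP orientation.
- current_force(): force on the tool from outside, world axes, zero at the start.
- current_torque(): the same for the moment, N m.
- current_finger_gap(): finger opening in m.
- current_grip_force(): force on a finger pad.
Only numpy, scipy, OpenCV 4.12 (cv2) and the standard library are available. Lean on these libraries where they do the work, as an engineer would, in place of code of your own. Each camera call takes 0.05 s, during which the arm holds its last target. There are 200 camera calls.

## Working session

There is one attempt and no reset: what is moved stays moved. The work goes in short steps, each a Python script; the robot and the scene stay as the last script left them, time stands still between calls to the robot, and variables do not carry over. Pictures are saved under pics/ and viewed, at most 14 in all, crops included, and the job is handed in when it is done.

```bash
mkdir -p pics; ls; python3 - <<'E'
from bench import *
import cv2
for n in("scene","side"):
    c=capture(n); cv2.imwrite(f"pics/{n}0.png",c["image"]); print(n,c["t"],c["R"].tolist())
    for q in("straight_a_c","block_a_c","ell_c","red_clamp","rack_slope","yellow_tray","red_tray"):
        print(q,[(r["xy"],round(r["conf"],2)) for r in spot_in(n,q)])
print(current_clock())
E
```

```text
pics
scene [0.37078933 0.2125597  1.01394785] [[-0.8455992265767236, -0.533486509777286, 0.01881732973873891], [-0.36166027695013997, 0.5466072914681691, -0.7552630753520128], [0.39263697239204903, -0.6454553530643942, -0.6551515817818983]]
straight_a_c [([311.4, 199.0], 0.68), ([267.2, 194.9], 0.55), ([280.2, 173.0], 0.42), ([237.7, 218.8], 0.21)]
block_a_c [([191.9, 275.7], 0.85), ([231.1, 322.4], 0.76), ([237.6, 218.5], 0.21)]
ell_c [([308.5, 160.7], 0.7)]
red_clamp [([228.1, 247.1], 0.91)]
rack_slope [([136.7, 248.1], 0.68)]
yellow_tray [([186.6, 208.3], 0.95), ([227.4, 246.8], 0.32)]
red_tray [([222.7, 169.3], 0.88)]
side [-0.39205888  0.14785836  1.13377973] [[0.8878482407118393, -0.45960159620251956, -0.022178237824244974], [-0.29910031370755097, -0.5398258528428699, -0.7868462689385475], [0.34966341502212817, 0.7052335934784761, -0.616750415341975]]
straight_a_c [([241.8, 232.3], 0.78), ([264.2, 203.6], 0.74)]
block_a_c [([216.3, 144.5], 0.64), ([164.0, 147.6], 0.61)]
ell_c [([304.3, 265.2], 0.57)]
red_clamp [([229.0, 161.2], 0.7), ([283.2, 158.5], 0.35), ([304.1, 263.1], 0.32)]
rack_slope [([256.8, 124.5], 0.58)]
yellow_tray [([282.3, 158.1], 0.76)]
red_tray [([322.1, 193.5], 0.85)]
0.8
```

View pics/scene0.png

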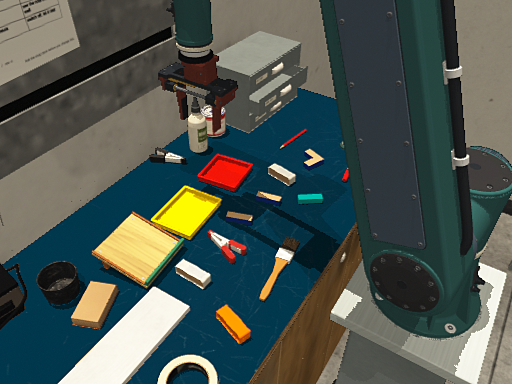

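View pics/side0.png

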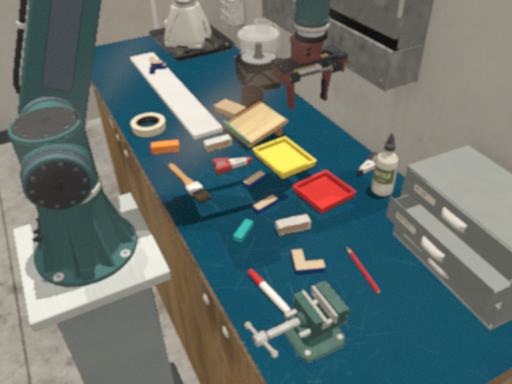

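Scene view: the blue bars are at about (268,195) and (239,216), and the taped blocks at (192,275) and (281,173). The L is at (313,158), clamp (228,247), red tray (225,172), yellow tray (187,211) and rack (138,248). The look-alikes to leave are turquoise (311,199) and orange (232,322), plus the tan sanding block (95,305). The side view agrees, with bars at (255,178) and (265,204), blocks at (217,143) and (293,224), and the L at (307,262).

```bash
cat > h.py <<'E'
from bench import *
import numpy as np, cv2
def cloud(c):
    z=c["range_z"].astype(float); v,u=np.mgrid[:z.shape[0],:z.shape[1]]
    K=c["intrinsics"]; P=np.stack([(u-K[0,2])/K[0,0]*z,(v-K[1,2])/K[1,1]*z,z],-1)
    W=(P-c["t"])@c["R"]; W[z==0]=np.nan
    return W
def rect(W,xy,lo,hi,r=.055):
    """points in height band near xy -> min-area rect centre, size, angle of long axis"""
    m=(np.hypot(W[...,0]-xy[0],W[...,1]-xy[1])<r)&(W[...,2]>lo)&(W[...,2]<hi)
    p=W[m]
    if len(p)<8: return None
    (c,s,a)=cv2.minAreaRect((p[:,:2]*1000).astype(np.float32))
    a=np.deg2rad(a)+(np.pi/2 if s[1]>s[0] else 0)
    return np.round(np.array(c)/1000,4),np.round(sorted(s),1),round((a+np.pi/2)%np.pi-np.pi/2,3),len(p),round(np.median(p[:,2]),4)
def ortho(c,z,x0,x1,y0,y1,s=1000):
    """top view: x up, y left, s px/m, on plane z"""
    K=c["intrinsics"]@np.c_[c["R"],c["t"]]
    A=np.array([[0,-1/s,x1],[-1/s,0,y1],[0,0,z],[0,0,1]])
    return cv2.warpPerspective(c["image"],np.linalg.inv(K@A),(int((y1-y0)*s),int((x1-x0)*s)))
E
python3 - <<'E'
from h import *
S={"scene":{"bar1":(268,195),"bar2":(239,216),"blk1":(192,275),"blk2":(281,173),"ell":(310,158),"clamp":(228,247),"red":(225,172),"yel":(187,211),"rack":(138,248),"turq":(311,199),"orange":(232,322)},
"side":{"bar1":(265,204),"bar2":(255,178),"blk1":(217,143),"blk2":(293,224),"ell":(300,266),"red":(322,192),"yel":(284,158),"rack":(256,124)}}
H={"ba":(.010,.020),"bl":(.02,.031),"el":(.01,.02)}
for n in S:
    c=capture(n); W=cloud(c)
    for k,(u,v) in S[n].items():
        p=W[v,u]; print(n,k,p.round(3), rect(W,p,*H[k[:2]]) if k[:2] in H else "")
    for tray,z in(("red",(.012,.022)),("yel",(.012,.022))):
        u,v=S[n][tray]; print(tray,rect(W,W[v,u],*z,r=.1))
    cv2.imwrite(f"pics/o_{n}.png",cv2.resize(ortho(c,.016,.35,.8,-.3,.4),None,fx=1.1,fy=1.1))
E
```

```text
scene bar1 [ 0.443 -0.073  0.014] (array([ 0.4392, -0.0676]), array([26.5, 65.1]), np.float64(0.227), 160, np.float64(0.0151))
scene bar2 [0.46  0.04  0.018] (array([0.4627, 0.0379]), array([24.2, 65.6]), np.float64(0.3), 182, np.float64(0.0146))
scene blk1 [0.437 0.259 0.026] (array([0.4466, 0.2473]), array([28.9, 81.1]), np.float64(-0.039), 345, np.float64(0.0249))
scene blk2 [ 0.455 -0.163  0.025] (array([ 0.4578, -0.1726]), array([29.1, 81.7]), np.float64(-0.228), 189, np.float64(0.0248))
scene ell [ 0.429 -0.295  0.006] (array([ 0.4298, -0.2846]), array([66. , 67.5]), np.float64(-0.35), 199, np.float64(0.0152))
scene clamp [0.432 0.13  0.002] 
scene red [ 0.603 -0.101  0.004] 
scene yel [0.593 0.085 0.001] 
scene rack [0.585 0.269 0.034] 
scene turq [ 0.339 -0.122  0.015] 
scene orange [0.297 0.31  0.026] 
red (array([ 0.5994, -0.0957]), array([119.4, 121.3]), np.float64(-1.447), 333, np.float64(0.0175))
yel (array([0.5864, 0.0919]), array([117.7, 156.2]), np.float64(-1.488), 479, np.float64(0.0172))
side bar1 [ 0.433 -0.082  0.017] (array([ 0.4404, -0.0727]), array([24.1, 68.7]), np.float64(0.245), 163, np.float64(0.0141))
side bar2 [0.463 0.029 0.014] (array([0.463 , 0.0339]), array([23.8, 68.9]), np.float64(0.331), 137, np.float64(0.0142))
side blk1 [0.442 0.237 0.016] (array([0.447 , 0.2433]), array([30.5, 80.2]), np.float64(-0.048), 141, np.float64(0.0237))
side blk2 [ 0.451 -0.189  0.027] (array([ 0.4584, -0.1757]), array([29.1, 81.7]), np.float64(-0.205), 265, np.float64(0.0239))
side ell [ 0.402 -0.3    0.014] (array([ 0.4292, -0.2894]), array([63.7, 64.8]), np.float64(1.2), 391, np.float64(0.0144))
side red [ 0.596 -0.098  0.003] 
side yel [0.588 0.087 0.003] 
side rack [0.584 0.255 0.031] 
red (array([ 0.5998, -0.1006]), array([119.8, 121.7]), np.float64(0.128), 385, np.float64(0.0164))
yel (array([0.5719, 0.0856]), array([151.5, 157.9]), np.float64(-1.485), 345, np.float64(0.0163))
```

View pics/o_scene.png

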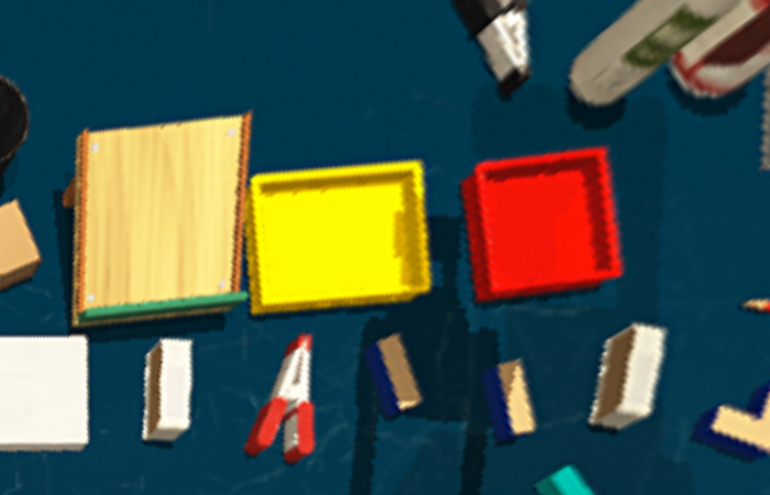

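The top view confirms the choice: bars with blue sides and tan tops at (398,373) and (513,400), taped blocks at (168,390) and (628,377), and the L at (745,420). The turquoise piece at (565,482) is excluded. Next I fit the L and the rack.

```bash
python3 - <<'E'
from h import *
from scipy.optimize import minimize
print("q",current_orientation(),current_position())
for n in("scene","side"):
    c=capture(n);W=cloud(c)
    # L template: signed distance to union
    m=(np.hypot(W[...,0]-.429,W[...,1]+.287)<.06)&(W[...,2]>.008)&(W[...,2]<.022);p=W[m][:,:2]
    def d(th):
        q=p-th[:2];co,si=np.cos(th[2]),np.sin(th[2]);x=q[:,0]*co+q[:,1]*si;y=-q[:,0]*si+q[:,1]*co
        b=lambda cx,cy,hx,hy:np.hypot(np.maximum(abs(x-cx)-hx,0),np.maximum(abs(y-cy)-hy,0))
        return (np.minimum(b(-.019,0,.011,.032),b(0,.0205,.03,.0115))**2).sum()*1e6
    best=min((minimize(d,[.429,-.287,a],method="Nelder-Mead",options=dict(xatol=1e-5,fatol=1e-3,maxiter=900)) for a in np.arange(-3,3.2,.5)),key=lambda r:r.fun)
    print(n,"ell",best.x.round(4),best.fun,len(p))
    # rack
    im=c["image"].astype(int);B,G,Rr=im[...,0],im[...,1],im[...,2]
    near=(abs(W[...,0]-.58)<.13)&(abs(W[...,1]-.26)<.12)
    g=near&(G>B*1.15)&(G>Rr*1.4)&(W[...,2]>.012)&(W[...,2]<.05)
    P=W[g];(cx,s,a)=cv2.minAreaRect((P[:,:2]*1e3).astype(np.float32));print("stop",P.mean(0).round(4),P[:,2].max(),len(P),cx,s,a)
    vx=cv2.fitLine((P[:,:2]*1e3).astype(np.float32),cv2.DIST_HUBER,0,.01,.01).ravel();print("line",vx,"yaw",np.arctan2(-vx[0],vx[1]))
    t=near&(Rr>150)&(G>110)&(Rr>B*1.25)&(abs(W[...,0]-.6)<.055)&(abs(W[...,1]-.255)<.05)
    P=W[t];mu=P.mean(0);nn=np.linalg.svd(P-mu,full_matrices=False)[2][2];nn*=np.sign(nn[2]);print("board",mu.round(4),nn.round(4),np.rad2deg(np.arccos(nn[2])),"yaw",np.arctan2(-nn[1],-nn[0]),len(P))
    # whole board extents
    t=near&(Rr>130)&(Rr>B*1.25)&(W[...,2]>.012)&(W[...,2]<.07)
    print("all",cv2.minAreaRect((W[t][:,:2]*1e3).astype(np.float32)))
E
```

```text
q [ 7.07112417e-01  7.07101145e-01 -5.28088385e-07  3.58532992e-06] [6.00002160e-01 2.30803864e-07 1.94370661e-01]
scene ell [ 0.4298 -0.2842  1.1951] 38.89924971177773 212
stop [0.5127 0.2624 0.0289] 0.03496389408947024 254 (513.843994140625, 257.91259765625) (8.823746681213379, 146.1844940185547) 6.455167293548584
line [ 1.06504075e-01 -9.94312286e-01  5.12454956e+02  2.61904510e+02] yaw -3.0348864
board [0.5991 0.2568 0.0357] [-0.2566 -0.027   0.9661] 14.95316124493514 yaw 0.1049123649345407 1782
all ((560.8964233398438, 260.65985107421875), (238.49830627441406, 204.9492645263672), 89.24996948242188)
side ell [ 0.4294 -0.2897  1.1999] 37.86868525689405 414
stop [0.5174 0.2004 0.0258] 0.027471770513767115 8 (516.7996215820312, 203.49951171875) (2.814406394958496, 26.43109893798828) 8.037476539611816
line [ 1.3379736e-01 -9.9100870e-01  5.1743994e+02  2.0039665e+02] yaw -3.007393
board [0.5993 0.2535 0.0349] [-0.2548 -0.0282  0.9666] 14.854966365711398 yaw 0.11007992487016838 709
all ((587.4111938476562, 245.52162170410156), (241.4102325439453, 207.11752319335938), 54.06604766845703)
```

```bash
cat >> h.py <<'E'
from scipy.spatial.transform import Rotation as Ro
Q=None
def ori(a,n=(0,0,1),flip=False):
    """tool z = -n, tool x along heading a (fingers close across it)"""
    n=np.array(n,float); x=np.array([np.cos(a),np.sin(a),0])*(-1 if flip else 1); x-=n*(x@n); x/=np.linalg.norm(x)
    return Ro.from_matrix(np.c_[x,np.cross(-n,x),-n]).as_quat()
FLIP=False
def pick(x,y,a,z=.003,op=.05,up=.09):
    q=ori(a,flip=FLIP)
    move_ptp([x,y,up],q); move_gripper(op)
    servo_line([x,y,z],q,rate=.1); move_gripper(0.0)
    print("gap",round(current_finger_gap(),4),"grip",current_grip_force(),"t",current_clock())
    servo_line([x,y,up],q,rate=.15)
RY=.11; RP=np.array([.526,.2555,.016]); t=np.deg2rad(15)
RX=np.array([-np.cos(RY)*np.cos(t),-np.sin(RY)*np.cos(t),-np.sin(t)]); RYv=np.array([np.sin(RY),-np.cos(RY),0]); RN=np.cross(RX,RYv)
def rackp(x,y,z): return RP+RX*x+RYv*y+RN*z
def rack_place(y):
    q=ori(RY,RN,FLIP)
    move_ptp(rackp(-.050,y,.06),q)
    print("down",servo_line(rackp(-.050,y,.010),q,.1), servo_line(rackp(-.050,y,-.001),q,.02,contact_N=3))
    rel=(current_position()-RP); h=rel@RN; print("h",h.round(4))
    print("slide",servo_line(rackp(-.024,y,h),q,.03,contact_N=4),"x",((current_position()-RP)@RX).round(4),current_force().round(1))
    x=(current_position()-RP)@RX
    move_gripper(.036); servo_line(rackp(x,y,.07),q,.15); print("t",current_clock())
def tray_place(c,yaw,off,a,z=.009):
    R=np.array([[np.cos(yaw),-np.sin(yaw)],[np.sin(yaw),np.cos(yaw)]]); x,y=np.array(c)+R@np.array(off); q=ori(a,flip=FLIP)
    move_ptp([x,y,.10],q); servo_line([x,y,z],q,.1,contact_N=6); print("z",current_position()[2])
    move_gripper(.036); servo_line([x,y,.10],q,.15); print("t",current_clock())
E
python3 - <<'E'
from h import *
print(RN)
for f in(False,True):
    for p,q in(((.4398,-.07,.003),ori(.236,flip=f)),(rackp(-.05,-.028,.06),ori(RY,RN,f)),(rackp(-.03,.028,.003),ori(RY,RN,f)),((.4468,.2453,.003),ori(-.043,flip=f)),((.42,-.287,.003),ori(-.374,flip=f)),((.6,-.1,.1),ori(.126,flip=f))):
        j=inverse_kinematics(p,q); print(f,None if j is None else np.round(j,2))
E
```

```text
[-0.25725477 -0.02841271  0.96592583]
False [-0.31  0.43  2.03 -0.    0.68  1.02]
False [ 0.42  0.4   1.8  -0.12  0.69  1.96]
False [ 0.31  0.47  1.9  -0.11  0.52  1.86]
False [ 0.37  0.49  1.89 -0.    0.76  1.98]
False [-0.74  0.49  1.89 -0.    0.76  1.21]
False [-0.28  0.47  1.59 -0.    1.08  1.17]
True [-0.31  0.43  2.03 -0.    0.68 -2.12]
True [ 0.42  0.4   1.8  -0.12  0.69 -1.18]
True [ 0.31  0.47  1.9  -0.11  0.52 -1.28]
True [ 0.37  0.49  1.89 -0.    0.76 -1.16]
True [-0.74  0.49  1.89 -0.    0.76 -1.93]
True [-0.28  0.47  1.59 -0.    1.08 -1.98]
```

```bash
python3 - <<'E'
from h import *
pick(.4628,.036,.315); 
c=capture("wrist"); cv2.imwrite("pics/w1.png",c["image"])
if current_finger_gap()>.015: rack_place(-.028)
c=capture("scene"); cv2.imwrite("pics/s1.png",cv2.resize(c["image"][150:320,70:300],None,fx=3,fy=3))
E
```

```text
gap 0.0003 grip 0.0 t 4.8167
```

View pics/s1.png

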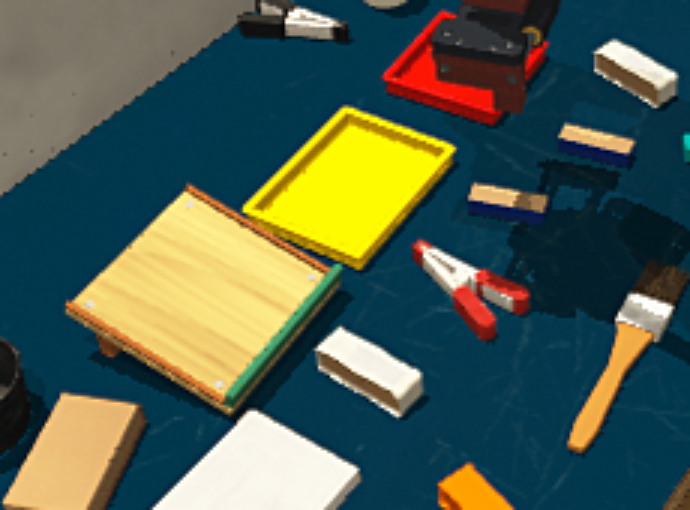

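The crop shows bar 2 still at (507,200), unmoved, with the gripper away from it. I'll check the position and the wrist view.

```bash
python3 - <<'E'
from h import *
print(current_position(),current_orientation(),ori(.315),current_joint_pos(),current_force(),current_clock())
c=capture("wrist");W=cloud(c);cv2.imwrite("pics/w1.png",c["image"]);print((-c["R"].T@c["t"]).round(3))
for q in("straight_a_c",):
  for r in silhouettes("wrist",q):
    P=W[r["region"]];P=P[np.isfinite(P[:,0])];print(r["xy"],r["conf"],np.median(P,0).round(4))
E
```

```text
[0.46178442 0.03604186 0.08900534] [ 9.87625037e-01  1.56830089e-01 -1.02823254e-03 -2.27161723e-04] [0.98762249 0.15684964 0.         0.        ] [-7.13927855e-02  3.01151935e-01  1.91863468e+00 -3.01957132e-05
  9.23911954e-01  1.18446119e+00] [ 0.35236178 -0.60231945  0.28117877] 5.65
[0.534 0.061 0.278]
[358.2, 239.1] 0.91 [ 0.4504 -0.0637  0.014 ]
[382.5, 355.7] 0.7 [ 0.3402 -0.1365  0.0142]
```

View pics/w1.png

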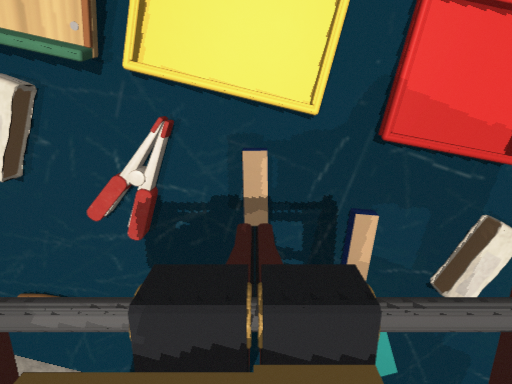

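The wrist view shows bar 2 centred under the shut fingers, from (255,150) to (255,225). Alignment is right, so I'll trace the descent.

```bash
python3 - <<'E'
from h import *
q=ori(.315);x,y=.4628,.036
P=lambda s:print(s,current_position().round(4),round(current_finger_gap(),4),round(current_grip_force(),1),current_force().round(1),current_clock())
P(0);move_gripper(.05);P(1);servo_line([x,y,.003],q,rate=.1);P(2);move_gripper(0);P(3)
E
```

```text
0 [0.4619 0.0361 0.089 ] 0.0007 0.0 [-0.5  0.1  0.7] 5.75
1 [0.4628 0.036  0.09  ] 0.0501 0.0 [-0.2  0.2  0.4] 6.65
2 [0.4632 0.036  0.0033] 0.0496 0.0 [-0.  -0.6 -0.6] 7.6667
3 [0.4628 0.036  0.003 ] 0.0007 0.0 [ 1.4 -0.4 -0. ] 8.5333
```

```bash
python3 - <<'E'
from h import *
servo_line([.4628,.036,.15],ori(.315),rate=.25)
for n,uv in(("wrist",None),("scene",(239,216)),("side",(255,178))):
    c=capture(n);W=cloud(c)
    if n=="wrist": cv2.imwrite("pics/w2.png",c["image"])
    m=(abs(W[...,0]-.47)<.06)&(abs(W[...,1]-.04)<.045)&(W[...,2]>.008)&(W[...,2]<.025)
    v,u=np.nonzero(m); print(n,m.sum(),np.median(W[m],0).round(4),W[m].min(0).round(3),W[m].max(0).round(3),u.min(),u.max(),v.min(),v.max(), rect(W,(.463,.036),.009,.022))
E
```

```text
wrist 1291 [0.4669 0.0381 0.0143] [0.431 0.018 0.008] [0.499 0.058 0.016] 245 265 140 204 (array([0.465 , 0.0379]), array([20.4, 66.2]), np.float64(0.323), 1290, np.float64(0.0143))
scene 200 [0.4628 0.0397 0.015 ] [0.43  0.018 0.008] [0.53  0.083 0.019] 207 252 211 222 (array([0.4629, 0.0374]), array([25.3, 65.7]), np.float64(0.306), 190, np.float64(0.0151))
side 153 [0.4618 0.0321 0.0142] [0.429 0.012 0.008] [0.53  0.083 0.019] 244 272 161 186 (array([0.4635, 0.0337]), array([22.1, 70.4]), np.float64(0.338), 142, np.float64(0.0142))
```

View pics/w2.png

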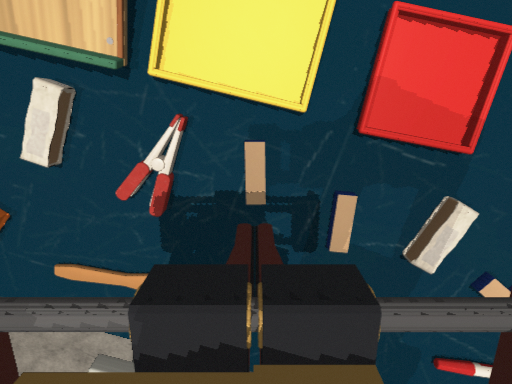

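The wrist view puts bar 2 from (255,142) to (255,204), and the depth cloud centres it at (.465,.038), where I reached. I'll look while the fingers are down.

```bash
python3 - <<'E'
from h import *
c=capture("wrist");p=c["intrinsics"]@(c["R"]@current_position()+c["t"]);print("tcp px",p[:2]/p[2])
q=ori(.32);x,y=.4648,.0375
move_gripper(.05);servo_line([x,y,.003],q,rate=.15)
a=capture("wrist")["image"];b=capture("side")["image"][130:230,200:330]
print(current_position(),current_finger_gap())
cv2.imwrite("pics/w3.png",np.hstack([cv2.resize(a,(400,300)),cv2.resize(b,(390,300))]))
E
```

```text
tcp px [256.7756694  226.43335261]
[0.46555704 0.03747762 0.00376817] 0.04994556589472833
```

View pics/w3.png

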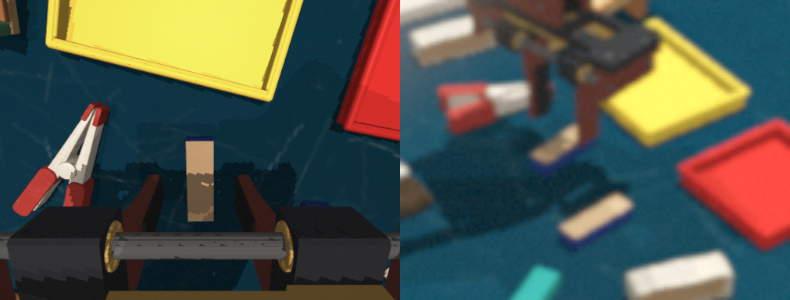

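The fingers straddle the bar: the bar is at (200,180) and the fingers at (145,210) and (255,210). I'll close and look again.

```bash
python3 - <<'E'
from h import *
print(current_position())
for g in(.03,.02,0):
    move_gripper(g);print(g,current_finger_gap(),current_grip_force(),current_position().round(4))
a=capture("wrist")["image"];b=capture("side")["image"][130:230,200:330]
cv2.imwrite("pics/w4.png",np.hstack([cv2.resize(a,(400,300)),cv2.resize(b,(390,300))]))
E
```

```text
[0.46555704 0.03747762 0.00376817]
0.03 0.03011385316454166 0.0 [0.4648 0.0375 0.003 ]
0.02 0.019916769569854394 0.0 [0.4648 0.0375 0.003 ]
0 0.0004042261881533261 0.0 [0.4648 0.0375 0.003 ]
```

View pics/w4.png

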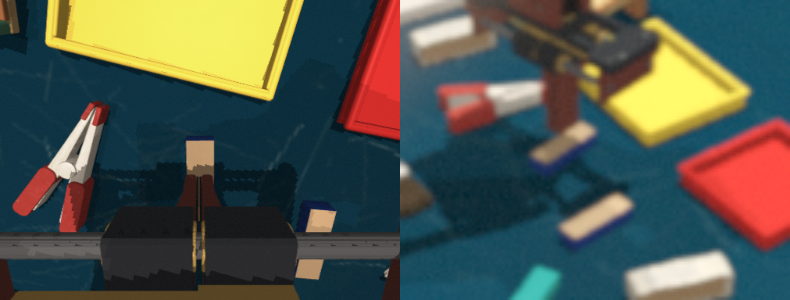

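The closed fingers appear to end above the bar's top: the tip is at about (565,128) and the bar at (563,147). I'll measure the real tip height from depth.

```bash
python3 - <<'E'
from h import *
p=current_position();print(p)
for n in("side","scene","wrist"):
    c=capture(n);W=cloud(c);k=c["intrinsics"]@(c["R"]@p+c["t"]);print(n,"tcp px",(k[:2]/k[2]).round(1))
    m=(np.hypot(W[...,0]-p[0],W[...,1]-p[1])<.03)&(W[...,2]<.12)
    h,e=np.histogram(W[m][:,2],bins=np.arange(-.005,.12,.005));print(dict(zip((e[:-1]*1000).round().astype(int).tolist(),h.tolist())))
    f=m&(W[...,2]>.022);print(W[f].min(0).round(4),W[f].max(0).round(4),np.median(W[f&(W[...,2]<.06)],0).round(4))
print(current_force(),current_joint_torque())
E
```

```text
[0.46482258 0.03749376 0.00300764]
side tcp px [254.4 179.5]
{-5: 64, 0: 30, 5: 21, 10: 82, 15: 31, 20: 0, 25: 1, 30: 13, 35: 16, 40: 14, 45: 21, 50: 13, 55: 14, 60: 18, 65: 15, 70: 18, 75: 16, 80: 21, 85: 15, 90: 13, 95: 5, 100: 2, 105: 3, 110: 7}
[0.4484 0.0091 0.0297] [0.4778 0.0451 0.1166] [0.4577 0.0288 0.0458]
scene tcp px [238.2 218.9]
{-5: 72, 0: 51, 5: 29, 10: 76, 15: 74, 20: 1, 25: 0, 30: 7, 35: 14, 40: 8, 45: 1, 50: 0, 55: 0, 60: 0, 65: 0, 70: 0, 75: 0, 80: 0, 85: 0, 90: 0, 95: 0, 100: 0, 105: 0, 110: 0}
[0.4512 0.0311 0.0321] [0.472  0.0522 0.0467] [0.4591 0.0473 0.037 ]
wrist tcp px [256.7 226.6]
{-5: 3220, 0: 4, 5: 0, 10: 1164, 15: 184, 20: 0, 25: 6, 30: 117, 35: 136, 40: 167, 45: 144, 50: 189, 55: 255, 60: 243, 65: 265, 70: 272, 75: 76, 80: 66, 85: 75, 90: 0, 95: 0, 100: 0, 105: 38, 110: 0}
[0.4561 0.0316 0.029 ] [0.4803 0.0536 0.12  ] [0.4755 0.0417 0.0478]
[ 0.29386481 -0.18839482 -0.17291337] [ 1.09713295e-03 -4.42518389e+01 -1.38780579e+01  2.66186264e-02
 -6.13997597e-02 -8.07590283e-06]
```

All three cameras put the tips at about z=0.029 when the reported TCP is 0.003, so the real fingers end about 27 mm short of the stated TCP. I'll calibrate by touching bare bench with light contact.

```bash
python3 - <<'E'
from h import *
q=ori(.25)
servo_line([.4648,.0375,.04],ori(.32),.15);servo_line([.47,-.018,.02],q,.2)
print(servo_line([.47,-.018,-.015],q,.06,contact_N=3),servo_line([.47,-.018,-.035],q,.02,contact_N=3),current_position(),current_force().round(1),current_clock())
servo_line([.47,-.018,.04],q,.2)
E
```

```text
False True [ 0.46998063 -0.01800434 -0.02794143] [-0.5 -0.6  5.4] 15.5417
```

```bash
cat > fix.py <<'E'
s=open("h.py").read()
head,tail=s.split("FLIP=False\n")
tail=tail.replace("move_ptp(","mv(").replace("servo_line(","ln(").replace("current_position()","tip()")
w='''FLIP=False
D=.0275   # fingers end this far short of the stated TCP (measured by touch)
def off(p,q): return np.asarray(p,float)+Ro.from_quat(q).apply([0,0,D])
def mv(p,q): move_ptp(off(p,q),q)
def ln(p,q,rate=.15,**k): return servo_line(off(p,q),q,rate=rate,**k)
def tip(): return np.asarray(current_position())-Ro.from_quat(current_orientation()).apply([0,0,D])
'''
open("h.py","w").write(head+w+tail)
E
python3 fix.py; python3 - <<'E'
from h import *
pick(.4648,.0375,.32,z=.003,op=.045,up=.06)
if current_finger_gap()>.015: rack_place(-.028)
c=capture("scene"); cv2.imwrite("pics/s2.png",cv2.resize(c["image"][150:320,70:300],None,fx=3,fy=3))
E
```

```text
gap 0.0208 grip 30.000961124897003 t 18.4167
down False True
h 0.0033
slide True x -0.0321 [-0.1  0.1  3.8]
t 22.7333
```

View pics/s2.png

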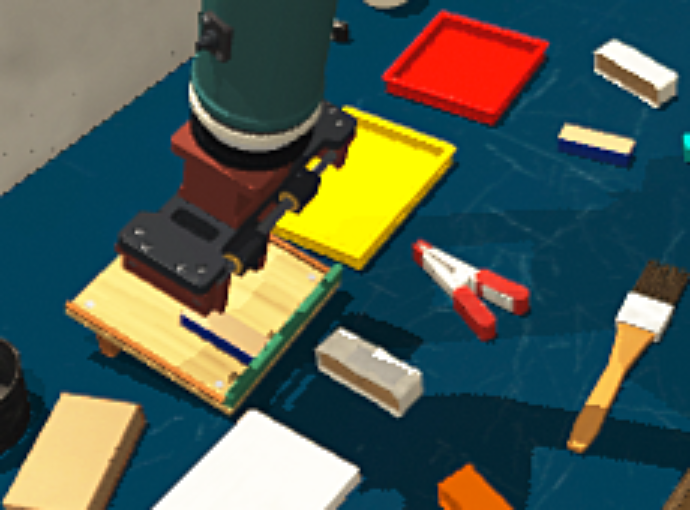

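The crop shows bar 2 on the rack with its low end at the green stop, around (245,355). Now the second bar.

```bash
python3 - <<'E'
from h import *
pick(.441,-.0695,.236,z=.003,op=.045,up=.06)
if current_finger_gap()>.015: rack_place(.028)
q=ori(RY,RN); mv(rackp(-.11,0,.13),q)
c=capture("wrist");W=cloud(c); cv2.imwrite("pics/w5.png",c["image"])
L=(W-RP)@np.c_[RX,RYv,RN]
for s in(-1,1):
    m=(L[...,2]>.011)&(L[...,2]<.022)&(abs(L[...,1]-s*.028)<.022)&(L[...,0]<-.004)&(L[...,0]>-.09)
    p=L[m];print(s,len(p),cv2.minAreaRect((p[:,:2]*1000).astype(np.float32)),np.median(p[:,2]) if len(p) else "")
print(current_clock())
E
```

```text
gap 0.0205 grip 29.99990612268448 t 25.7667
down False True
h 0.0036
slide True x -0.031 [-0.6  0.1  2.7]
t 30.2917
-1 961 ((-34.469032287597656, -29.21082305908203), (20.363632202148438, 61.20526123046875), 89.13864135742188) 0.014695160052911821
1 966 ((-34.28498458862305, 25.46793556213379), (60.46876525878906, 19.430978775024414), 0.8617584705352783) 0.01477233132823473
30.8333
```

View pics/w5.png

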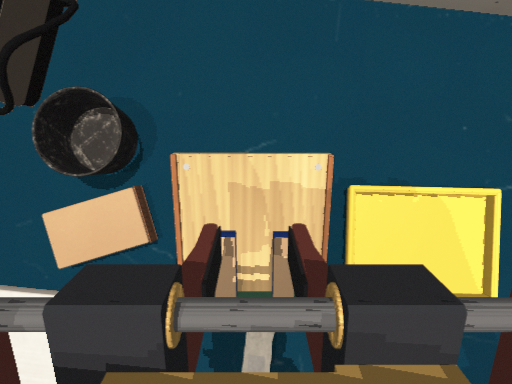

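Wrist view: both bars lie side by side on the rack, with upper ends level at (228,234) and (281,234), and each slide ended in contact. Blocks and L next.

```bash
python3 - <<'E'
s=open("h.py").read()
s=s.replace("mv([x,y,.10],q); ln([x,y,z],q,.1,contact_N=6)","mv([x,y,.07],q); ln([x,y,z+.012],q,.1); ln([x,y,z-.004],q,.03,contact_N=3)").replace("ln([x,y,.10],q,.15)","ln([x,y,.07],q,.2)")
open("h.py","w").write(s)
E
python3 - <<'E'
from h import *
Y=(.5862,.0895)
mv(rackp(-.06,0,.11),ori(RY,RN))
pick(.448,.2455,-.043,z=.010,op=.05,up=.07)
assert current_finger_gap()>.02
tray_place(Y,.085,(-.004,.028),.085,z=.015)
pick(.459,-.173,-.216,z=.010,op=.05,up=.07)
assert current_finger_gap()>.02
tray_place(Y,.085,(-.004,-.028),.085,z=.015)
# L: grip on the long limb, lay it in the red tray with its frame at tray yaw + 90 deg
rot=lambda a:np.array([[np.cos(a),-np.sin(a)],[np.sin(a),np.cos(a)]])
g=np.array([-.019,-.009]); p=np.array([.430,-.287])+rot(1.197)@g
pick(*p,1.197-np.pi/2,z=.003,op=.04,up=.06)
assert current_finger_gap()>.015
ty=.126; th=ty+np.pi/2
tray_place((.5996,-.098),ty,rot(np.pi/2)@(g+[.006,0]),th-np.pi/2,z=.008)
mv([.45,-.05,.15],ori(.1))
for n in("scene","side"):
    c=capture(n);cv2.imwrite(f"pics/f_{n}.png",cv2.resize(c["image"][140:300,80:340] if n=="scene" else c["image"][90:250,180:400],None,fx=3,fy=3,interpolation=cv2.INTER_CUBIC))
print(current_clock())
E
```

```text
gap 0.0241 grip 29.989596605300903 t 33.4417
z 0.014090823527399678
t 36.6583
gap 0.0241 grip 29.988511204719543 t 39.575
z 0.014070417520491312
t 43.0583
gap 0.0223 grip 29.99537855386734 t 45.9917
z 0.007122644950966182
t 49.5917
50.4667
```

View pics/f_scene.png

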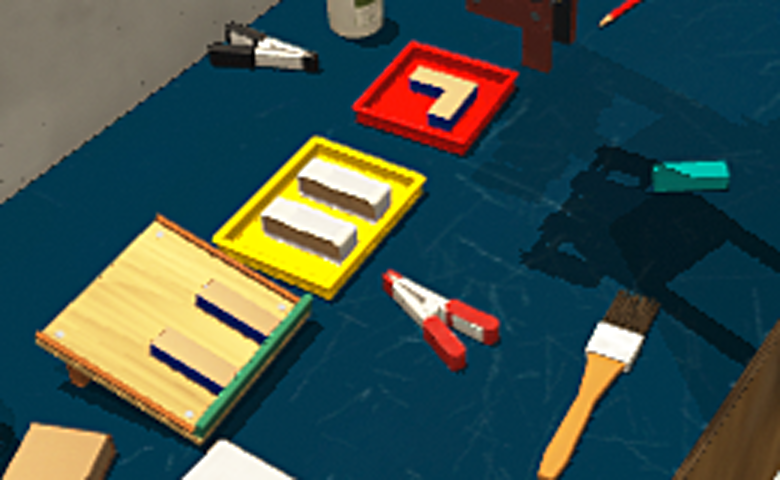

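The crop shows both bars at the stop, (235,370) and (265,330). Both blocks lie flat in the yellow tray, the L is flat in the red tray, and the clamp hasn't moved. The force reading at the end of each slide was ambiguous, so I'll check the bar-to-stop gap from above.

```bash
python3 - <<'E'
from h import *
mv([.43,.25,.08],ori(.11))
c=capture("wrist");W=cloud(c)
L=(W-RP)@np.c_[RX,RYv,RN]
for s in(-1,1):
    for y in(-.006,0,.006):
        m=(abs(L[...,1]-s*.027-y)<.003)&(L[...,0]>-.08)&(L[...,0]<.02)&(L[...,2]<.03)
        p=L[m];b=p[(p[:,2]>.012)&(p[:,2]<.0165)&(p[:,0]<0.01)];st=p[p[:,2]>.0165]
        print(s,y,"bar",b[:,0].min().round(4),b[:,0].max().round(4),"stop",st[:,0].min().round(4) if len(st) else None, "lowpts",(((p[:,2]<.010)&(p[:,0]>-.03)&(p[:,0]<.004)).sum()))
P=c["intrinsics"]@(c["R"]@rackp(-.03,0,.01)+c["t"]);u,v=(P[:2]/P[2]).astype(int);print(u,v)
im=c["image"][max(v-80,0):v+80,max(u-110,0):u+110];cv2.imwrite("pics/w6.png",cv2.resize(im,None,fx=3.5,fy=3.5,interpolation=cv2.INTER_CUBIC))
E
```

```text
-1 -0.006 bar -0.0383 0.009 stop -0.0325 lowpts 0
-1 0 bar -0.0382 0.0092 stop -0.0354 lowpts 0
-1 0.006 bar -0.0382 0.0092 stop -0.0349 lowpts 175
1 -0.006 bar -0.0382 0.009 stop -0.0382 lowpts 0
1 0 bar -0.0382 0.0091 stop -0.0368 lowpts 0
1 0.006 bar -0.0382 0.0093 stop -0.0372 lowpts 0
264 16
```

View pics/w6.png

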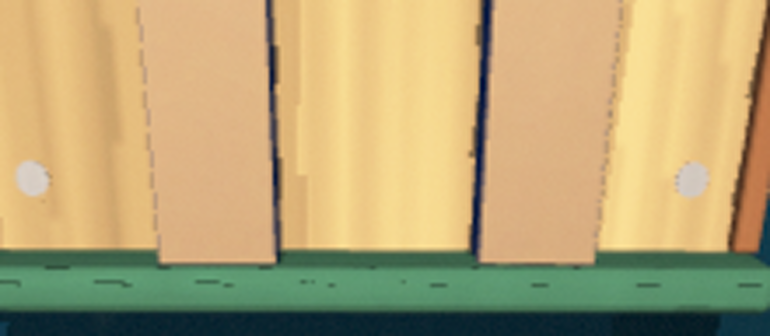

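The close view shows both bar ends, at (218,264) and (537,264), butted against the stop's inner face with no board visible between. Handing in.

```bash
python3 - <<'E'
from h import *
mv([.45,.15,.15],ori(.1)); print(current_clock(), close_job())
E
```

```text
the job is handed in; nothing more can be done
52.25 None
```

All five pieces are sorted and the job is handed in at about 52 s: both bars rest against the green stop on the rack, both taped blocks lie in the yellow tray, the L-piece is in the red tray, and the clamp is untouched (the fingers end 27.5 mm short of the stated TCP, so early grasps on the first bar closed empty until I corrected for it).

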